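Vent the potting bench's water line with the coupler key

TASK

Vent the potting bench's water line: take the brass coupler key out of the wooden tool block and dip its lugged foot well down into the open grease tub, both lugs below the rim. Then turn it until its two lugs match the slots of the brass valve, slide it in and press it straight down against the spring until its collar is home on the valve's rim. The valve shuts itself when let go, so finish while gripping the key and holding it pressed fully home; leave the tub standing about where it was and do not disturb the tamper, vase, pot or spray bottle.

Things in the scene. Friction and masses are not known exactly. Their poses are not given: they have to be found in the camera images.
- key: Brass coupler key, 118 mm tall, about 0.42 kg, upright in one of the two holes of the wooden tool block (block top 60 mm above the bench, foot of the key 20 mm above it). Origin: centre of the foot's underside, z up the stem. Round stem, 26 mm diameter; stop collar 44 mm diameter at z = 62 to 70 mm. Lugs and head wings both lie along its x axis; a half turn about z gives the same key.
- key_foot (a point): Centre of the underside of the key's foot (the key's origin and axes). The lowest 7 mm of the stem taper down to 19 mm diameter. Two lugs stick out along +x and -x to 18.5 mm from the axis, 7 mm wide along y, from 9.5 to 26 mm above the foot, their lower ends pointed.
- key_head (a point): Point on the key's axis inside its head, 100 mm above the foot, axes as the key: the height to grip, from above. Head: block 80 to 118 mm above the foot, 30 mm along x and 28 mm along y, gripped on its flat +y and -y sides. Two wings, 9 mm thick along y, run out along +x and -x to 43 mm from the axis, 87 to 111 mm above the foot.
- valve: Brass quick-coupling valve, 57 mm diameter, mouth up, 100 mm tall, on a 90 mm round flange fixed to the bench. Origin: on its axis at bench level, z up. Its round throat has two slots on the +x and -x sides that take the key's lugs (half turn alike). Its dust cover hangs open on the +y side, below the rim, to 43 mm from the axis.
- valve_mouth (a point): Centre of the valve's mouth at rim height, axes as the valve. Throat 28.5 mm diameter (1.3 mm play round the stem); slots 10 mm wide, out to 20.5 mm from the axis, straight down all the way, no twist lock. A spring plug closes the throat 40 mm below the rim. Home, the key's foot is 62 mm below the rim and its collar sits on the rim.
- plug (a joint): How far the valve's spring plug is pushed down, m: 0 shut, 0.022 when the key is fully home. The spring needs about 9 N to start and 14.5 N at home (the key's weight, 3 to 5 N, helps), so the key rises when it is not pressed.
- tub: Squat round open tub of white plastic for grease, used down to its floor, 76 mm diameter outside, 70 mm inside, 48 mm high, floor 4 mm thick, loose on the bench, 0.2 kg. Origin: centre of its underside.
- tamper: Turned wooden tamper, 110 mm tall (top 130 mm above the bench), foot 38 mm diameter, standing in the other hole of the tool block, 140 mm from the key. To be left alone. Origin: centre of its foot.
- vase: Glass propagation vase, 80 mm at the belly, 110 mm tall, loose. To be left alone. Origin: centre of its underside.
- pot: Square black plastic pot, 98 mm wide, 85 mm tall, loose. To be left alone. Origin: centre of its underside.
- spray: Spray bottle with a press-button top, 68 mm diameter, 186 mm tall, loose. To be left alone. Origin: centre of its underside.
Not all that is in view belongs to the job. What is shaped like the valve but purple is not meant. What is shaped like the key but orange is not meant.

How it is judged:
On the way, in this order (a step that is already met when the one before it is completed fails the run):
1. the key's foot is down in the grease tub, both lugs below its rim (z of key_foot in the frame of tub below 0.021 m and horizontal distance between key_foot and tub below 0.032 m and angle between tub's own z axis and vertical below 0.2 rad and contact force between the fingers and key above 1 N), for 0.1 s.
2. the key's lugs have entered the valve's slots (z of key_foot in the frame of valve_mouth below -0.028 m and horizontal distance between key_foot and valve_mouth below 0.005 m and angle between the x axis of key and the x axis of valve, either way round below 0.2 rad), for 0.1 s.
At the end, for the whole second after the job is handed in: Key gripped and pressed home in the valve: collar within 3.5 mm of the rim, plug 18.5 mm down or more, axis within 4 mm, lugs within 0.2 rad of the slots, upright within 0.1 rad, still. Tub upright within 60 mm of its start; tamper, vase, pot, spray bottle within 30 mm (value of joint plug above 0.0185 m and z of key_foot in the frame of valve_mouth below -0.0585 m and horizontal distance between key_foot and valve_mouth below 0.004 m and angle between the x axis of key and the x axis of valve, either way round below 0.2 rad and angle between each of key, tub's own z axis and vertical below 0.1 rad and linear speed of key below 0.02 m/s and contact force between the fingers and key above 2 N and height (world z) of tub below 0.01 m and distance of tub from where it was at the start of the episode below 0.06 m and distance of each of tamper, vase, pot, spray from where it was at the start of the episode below 0.03 m); the arm keeps its last pose, push and grip.
It fails at once if the grease tub is tipped over (angle between tub's own z axis and vertical above 0.5 rad).
It fails at once if the tamper, vase, pot or spray bottle is disturbed (distance of any of tamper, vase, pot, spray from where it was at the start of the episode above 0.03 m or angle between any of tamper, vase, pot, spray's own z axis and vertical above 0.4 rad).
It also fails if it takes over 58 s, if anything falls off the work surface, if the arm or the gripper's body presses on something with over 40 N, if the wrist force passes 120 N, or if a joint passes its speed limit or range.

ROBOT

A 6-joint arm with a two-finger parallel gripper is mounted at the origin on the work surface. World frame = base frame: x ahead of the robot, y to its left, z up, the work surface at z = 0. Lengths are in m, angles in rad, forces in N, time in s.
With the tool pointing down it reaches from about 0.275 to 0.75 m from the base axis. Payload 10.2 kg.
Tool frame: the origin (TCP) lies on the centre line of the jaws, within the pads' length; the fingertips stand env.tip_reach ahead of it and the grasp point (between the pads) lies 8 mm behind it (env.tip_reach is the distance from the TCP to the fingertips, in m); z points along the fingers, y is the line along which they close (so a half turn about z gives the same grasp; the last joint's range is limited). The gripper opens to 88 mm and grips with 3 to 60 N. Pads are 18 mm wide; open, the fingers measure 123 mm over their backs; the gripper's body (75 mm by 187 mm) begins 45 mm behind the grasp point.
Start: joints at [-1.38, 0.313, 1.498, -0, 1.331, -0.223], TCP at [0.211, -0.481, 0.214] pointing down, gripper open.
Joint ranges: [-2.94, 2.94], [-0.97, 2.17], [0.19, 2.56], [-1.23, 4.37], [0.02, 3.11], [-2.88, 2.88]. Speed limits (rad/s): [2.39, 2.39, 3.01, 3.14, 3.14, 3.14].

INTERFACE

Orientations are given as a rotation vector (axis times angle).
In Python, from bench import get_state, vision, workorder, env gives the robot as it stands.
- The arm moves only by the tool step_arm, never from a script. Its argument "increments" is one flat list of numbers, 7 for each row, row after row: the shift along the tool's x, y, z in units of 0.5 m (1.0 is 0.5 m), then the turn, a rotation vector about the tool's x, y, z in units of 360 degrees (1.0 is 360 degrees), then the closure in counts, from 0 (fully open) to 255 (shut). In form: [dx, dy, dz, ax, ay, az, grip, dx, dy, dz, ax, ay, az, grip, ...]. A call has 1 to 8 rows; each row shifts and turns the commanded pose from where the row before left it, along the tool's axes as they then stand; what a row does not reach is not made up. A row lasts 1/12 s, in which the tool goes at most 41.7 mm and 7.16 degrees, less where a joint would pass 70% of its speed; a pose out of reach is approached as far as the arm can. A call with a number of a shift or a turn outside -1 to 1 is refused whole. A call with a gripper value outside its range is refused whole. The fingers move at their own pace and stop on an object; the grip force is fixed at half the most. Time passes only in rows, so rows that do not move let the fingers close. It gives the time, the measured TCP pose, the force, the opening and the grip force at its end, in the units of the state.
- get_state(): the state, without advancing time (a new reading comes with each control period).
- vision.camera(name): name is "scene" or "top"; returns the picture (384x512x3 uint8, red, green, blue); there is no depth.
- vision.camera_info(name): a dict with "vertical_fov" (degrees; the focal length in pixels is half the picture's height over the tangent of half this angle, whatever the lens; pixels are square), "cx", "cy" (the principal point, pixels), "R" (3x3) and "t" (3): a world point X has camera coordinates R X + t. Camera axes: x right, y down, z forward; pixel columns grow to the right and rows downward; lengths in m; the calibration is good to about 2 mm. A picture is of the moment at which its call begins. camera_info takes no time and is no camera call.
- workorder.job_done(): hands the job in; it is judged then, once.
The state is a dict: "t": time; "joint_pos": joint angles; "joint_velocities": joint speeds; "joint_torque": joint torques, N m; "position": TCP position; "eef_rot": TCP orientation; "wrist_force": force on the tool from outside, world axes, zero at the start; "ft_torque": the same for the moment, N m; "opening": finger opening in m; "grasp_force": force on a finger pad.
Only numpy, scipy, OpenCV 4.12 (cv2) and the standard library are available. Lean on these libraries where they do the work, as an engineer would, in place of code of your own. Each camera call takes 0.05 s, during which the arm holds its last target. There are 200 camera calls.

## Working session

There is one attempt and no reset: what is moved stays moved. The work goes in short steps, Python scripts to look and compute and a tool call to move; the robot and the scene stay as the last step left them, time stands still between calls to the robot, and variables do not carry over. Pictures are saved under pics/ and viewed, at most 10 in all, crops included, and the job is handed in when it is done.

Besides the shell and the picture viewer there is one more tool, called after "Emit:" as name(argument=value, ...), one argument or row to a line, values as JSON. step_arm: Moves the arm, as the interface text tells. Its arguments: {"type":"object","properties":{"increments":{"type":"array"}},"required":["increments"]}

```bash
mkdir -p pics; ls; python3 - <<'E'
from bench import get_state, vision, workorder, env
import cv2,numpy as np
for n in("scene","top"):
    im=vision.camera(n); cv2.imwrite(f"pics/{n}0.png",cv2.resize(im[:,:,::-1],(800,600),interpolation=cv2.INTER_CUBIC)); cv2.imwrite(f"/tmp/{n}0.png",im[:,:,::-1])
    print(n,vision.camera_info(n))
s=get_state();print(s,env.tip_reach)
E
```

```text
pics
scene {'vertical_fov': 53.33881336218746, 'cx': 256.73170306991307, 'cy': 188.83430131027328, 'R': array([[-0.36766402,  0.92986623,  0.01311369],
       [ 0.65972006,  0.27073645, -0.70105008],
       [-0.65543315, -0.24909952, -0.71299146]]), 't': array([ 0.2166144 , -0.30685833,  1.37251199])}
top {'vertical_fov': 48.613785134766566, 'cx': 246.324597059914, 'cy': 189.03261022207613, 'R': array([[ 0.00926131, -0.99995051,  0.00363398],
       [-0.99302021, -0.00962432, -0.11755098],
       [ 0.11758014, -0.00251994, -0.9930602 ]]), 't': array([-0.02600937,  0.56398697,  1.25047956])}
{'t': 0.1, 'joint_pos': array([-1.38040651e+00,  3.13392843e-01,  1.49834626e+00, -1.68051658e-05,
        1.33105124e+00, -2.23409256e-01]), 'joint_velocities': array([-0.00104207, -0.00111893, -0.00145072, -0.00036152, -0.00186247,
        0.0005077 ]), 'joint_torque': array([ 2.29282006e-03, -4.02812290e+01, -2.52646655e+01,  6.96048397e-02,
        3.42590874e-02, -6.17230171e-05]), 'position': array([ 0.2110277 , -0.48043853,  0.21342454]), 'eef_rot': array([-3.07341692e+00, -6.45126634e-01, -5.42125052e-06]), 'wrist_force': array([ 0.12322149, -1.17000158,  0.25852991]), 'ft_torque': array([ 0.01188628, -0.01189353,  0.01310039]), 'grasp_force': 0.0, 'opening': 0.08771396372710681} 0.011
```

View pics/scene0.png

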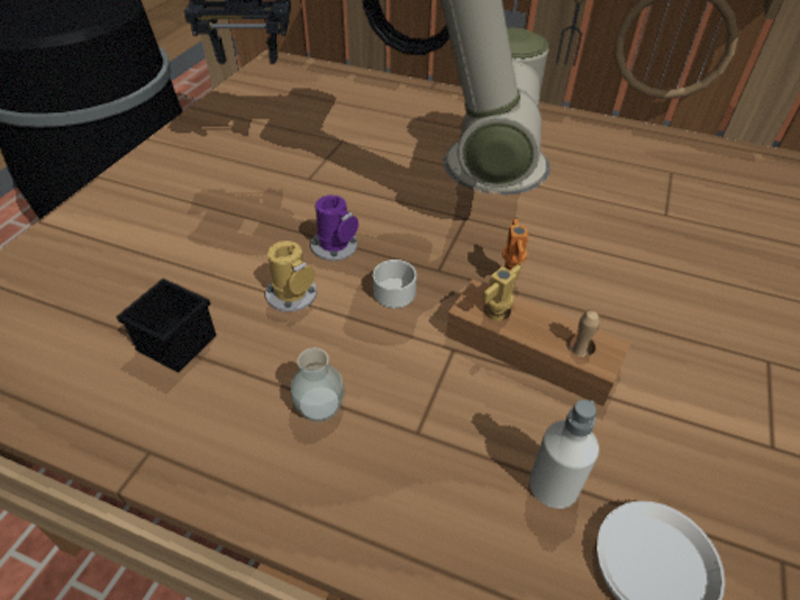

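View pics/top0.png

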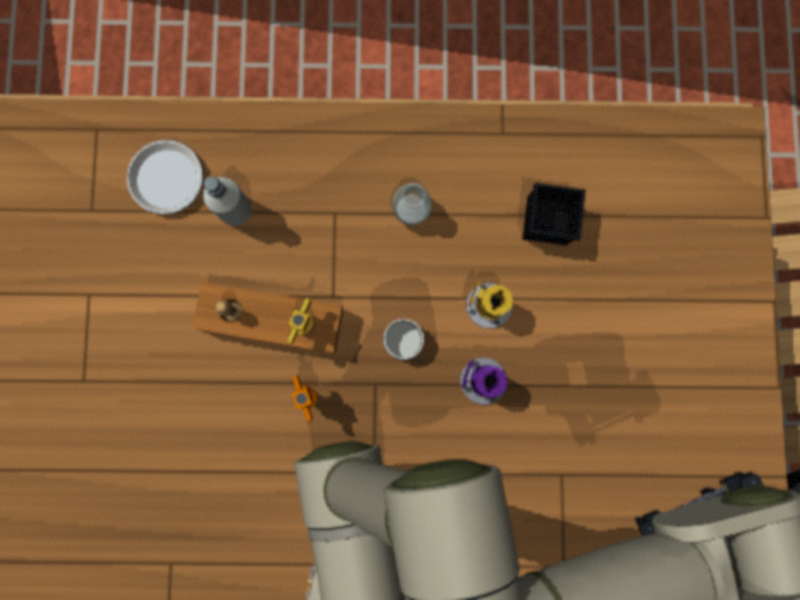

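The candidates, in viewed-picture pixels:
- **Keys:** brass key at scene (502,290), top (300,320); orange decoy at scene (516,243), top (303,398).
- **Valves:** brass valve at scene (290,275), top (492,302); purple decoy at scene (335,228), top (487,381).
- **Tub:** scene (395,283), top (404,340). The white dish at scene (658,560) is not the tub.

I choose the brass key, which stands in the block, and the brass valve. Next is a close crop to check.

```bash
python3 - <<'E'
import cv2,numpy as np
t=cv2.imread("/tmp/top0.png");s=cv2.imread("/tmp/scene0.png")
def c(im,x,y,r=26): return cv2.resize(im[y-19:y+20,x-r:x+r+1],(400,300),interpolation=cv2.INTER_CUBIC)
def hs(im):
    h=cv2.cvtColor(im,cv2.COLOR_BGR2HSV); return h
a=np.vstack([np.hstack([c(t,192,205),c(t,315,195)]),np.hstack([c(s,321,187),c(s,186,176)])])
cv2.imwrite("pics/crop1.png",a)
for n,im,pts in(("top",t,[(192,205),(315,195),(258,217)]),("scene",s,[(321,187),(186,176),(253,181)])):
    h=hs(im)
    for x,y in pts[:2]:
        w=h[y-26:y+27,x-26:x+27]
        m=((w[...,0]>=21)&(w[...,0]<=34)&(w[...,1]>130)).astype(np.uint8)
        nn,l,st,ce=cv2.connectedComponentsWithStats(m)
        for k in range(1,nn):
            if st[k,4]>15: print(n,(x,y),st[k]+[x-26,y-26,0,0,0],ce[k]+[x-26,y-26])
    x,y=pts[2]; w=h[y-26:y+27,x-26:x+27]; m=((w[...,1]<60)&(w[...,2]>90)).astype(np.uint8)
    nn,l,st,ce=cv2.connectedComponentsWithStats(m)
    for k in range(1,nn):
        if st[k,4]>15: print(n,"tub",st[k]+[x-26,y-26,0,0,0],ce[k]+[x-26,y-26])
E
```

```text
top (192, 205) [184 191  17  28 199] [192.25125628 205.52261307]
top (315, 195) [306 182  22  22 358] [316.1424581  192.70111732]
top tub [246 204  26  27 525] [258.14095238 217.08952381]
scene (321, 187) [317 180   6   9  19] [319.68421053 184.26315789]
scene (186, 176) [174 168   7  17  35] [177.4        175.57142857]
scene (186, 176) [179 181   8  11  24] [182.5        185.95833333]
scene tub [238 166  29  31 687] [252.22998544 180.91703057]
```

View pics/crop1.png

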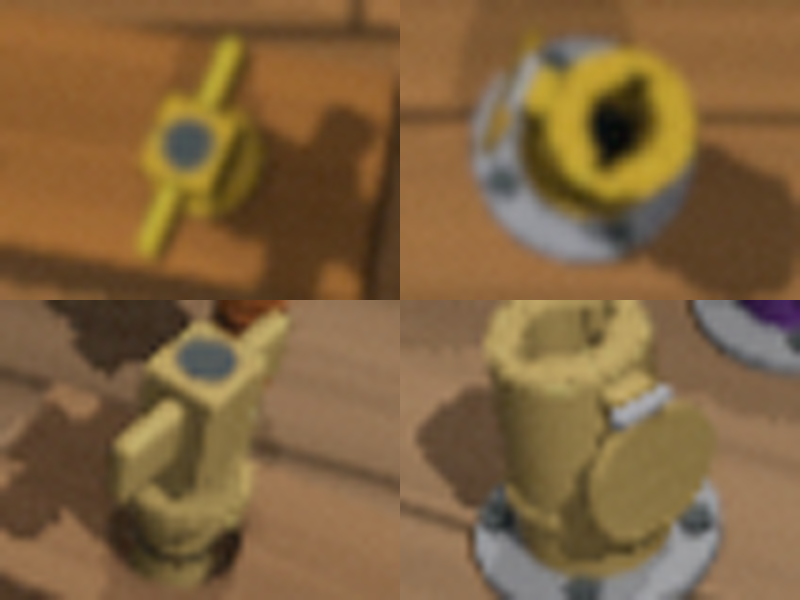

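The crop shows the brass key's grey head disc at crop (187,144), with wings running from (232,45) to (150,250). The brass valve's rim is centred at about crop (622,125), with its cover on the left and slots running lower-left to upper-right.

```bash
cat > h.py <<'E'
import cv2,numpy as np
from bench import vision,get_state
from scipy.spatial.transform import Rotation as Ro
I={n:vision.camera_info(n) for n in("scene","top")}
def ray(n,u,v):
    i=I[n];f=192/np.tan(np.radians(i["vertical_fov"]/2));d=i["R"].T@np.array([(u-i["cx"])/f,(v-i["cy"])/f,1]);return -i["R"].T@i["t"],d
def plane(n,u,v,z):
    c,d=ray(n,u,v);return c+d*(z-c[2])/d[2]
def proj(n,X):
    i=I[n];f=192/np.tan(np.radians(i["vertical_fov"]/2));p=np.atleast_2d(X)@i["R"].T+i["t"];return np.c_[i["cx"]+f*p[:,0]/p[:,2],i["cy"]+f*p[:,1]/p[:,2]]
def tri(a,b):
    c1,d1=ray("scene",*a);c2,d2=ray("top",*b)
    s=np.linalg.lstsq(np.c_[d1,-d2],c2-c1,rcond=None)[0]
    p,q=c1+d1*s[0],c2+d2*s[1];return (p+q)/2,np.linalg.norm(p-q)
def blobs(m,x,y,r,amin=6):
    w=np.zeros_like(m,np.uint8);w[y-r:y+r+1,x-r:x+r+1]=m[y-r:y+r+1,x-r:x+r+1]
    n,l,s,c=cv2.connectedComponentsWithStats(w,connectivity=4);return [(s[k,4],c[k],l==k) for k in range(1,n) if s[k,4]>=amin]
def hsv(im): return [a.astype(int) for a in cv2.split(cv2.cvtColor(im,cv2.COLOR_BGR2HSV))]
E
python3 - <<'E'
from h import *
P={n:cv2.imread(f"/tmp/{n}0.png") for n in I}
# key disc: bluish grey
D={}
for n,(x,y) in dict(top=(190,205),scene=(321,175)).items():
    h,s,v=hsv(P[n]); b,g,r=[a.astype(int) for a in cv2.split(P[n])]
    for a in blobs((b>=r-8),x,y,7): print("disc",n,a[0],a[1]); D[n]=a[1]
print("key top",tri(D["scene"],D["top"]))
# wings in top: brass mask projected on z=.131
h,s,v=hsv(P["top"])
m=(h>=22)&(h<=34)&(s>130)&(v>110)
for a in blobs(m,192,205,20):
    ys,xs=np.nonzero(a[2]);W=np.array([plane("top",x,y,.131)[:2] for x,y in zip(xs,ys)])
    c=plane("top",*D["top"],.138)[:2];r=np.linalg.norm(W-c,axis=1);w=W[r>.024]-c
    print("wing",[(np.round(q,4)) for q in w]); 
    u,S,V=np.linalg.svd(w);print("yaw",np.degrees(np.arctan2(V[0,1],V[0,0])),"n",len(w))
# tub: top-view ellipse of blob
for n,(x,y) in dict(top=(258,217),scene=(253,181)).items():
    h,s,v=hsv(P[n]);a=max(blobs((s<60)&(v>90),x,y,26),key=lambda a:a[0]);
    c=cv2.findContours(a[2].astype(np.uint8),0,1)[0][0];print("tub",n,a[0],cv2.fitEllipse(c),c[:,0].min(0),c[:,0].max(0))
h,s,v=hsv(P["top"])
m=(h>=20)&(h<=36)&(s>130)&(v>140)
for a in blobs(m,316,193,20):
    c=cv2.findContours(a[2].astype(np.uint8),0,1)[0][0];print("rim top",a[0],a[1],cv2.fitEllipse(c),c[:,0].min(0),c[:,0].max(0), plane("top",*cv2.fitEllipse(c)[0],.1))
E
```

```text
disc top 15 [190.4 204.4]
disc scene 24 [322.  175.5]
key top (array([0.50781024, 0.13324378, 0.13682618]), np.float64(0.0008081177581481103))
wing [array([ 0.0381, -0.011 ]), array([ 0.0381, -0.0138]), array([ 0.0382, -0.0165]), array([ 0.0353, -0.011 ]), array([ 0.0353, -0.0138]), array([ 0.0354, -0.0166]), array([ 0.0325, -0.0083]), array([ 0.0325, -0.0111]), array([ 0.0325, -0.0139]), array([ 0.0326, -0.0167]), array([ 0.0297, -0.0084]), array([ 0.0297, -0.0112]), array([ 0.0297, -0.014 ]), array([ 0.0298, -0.0167]), array([ 0.0269, -0.0057]), array([ 0.0269, -0.0085]), array([ 0.0269, -0.0112]), array([ 0.0269, -0.014 ]), array([ 0.0241, -0.0057]), array([ 0.0241, -0.0085]), array([ 0.0241, -0.0113]), array([ 0.0241, -0.0141]), array([ 0.0213, -0.0114]), array([-0.0207,  0.0126]), array([-0.0234,  0.0125]), array([-0.0234,  0.0097]), array([-0.0234,  0.007 ]), array([-0.0262,  0.0152]), array([-0.0262,  0.0124]), array([-0.0262,  0.0097]), array([-0.0261,  0.0069]), array([-0.029 ,  0.0151]), array([-0.029 ,  0.0123]), array([-0.0289,  0.0096]), array([-0.0317,  0.015 ]), array([-0.0317,  0.0123]), array([-0.0317,  0.0095]), array([-0.0345,  0.015 ]), array([-0.0345,  0.0122]), array([-0.0345,  0.0094]), array([-0.0373,  0.0149]), array([-0.0372,  0.0121])]
yaw 158.38867500352794 n 42
tub top 525 ((258.166748046875, 216.8439178466797), (25.089702606201172, 25.515853881835938), 101.98143768310547) [246 204] [271 230]
tub scene 687 ((252.6170654296875, 180.6754913330078), (27.59096336364746, 31.785226821899414), 173.14898681640625) [238 166] [266 196]
rim top 231 [317.3030303  191.28138528] ((317.38592529296875, 191.30726623535156), (18.234882354736328, 20.730026245117188), 111.68073272705078) [306 182] [327 201] [ 0.55172794 -0.22392215  0.1       ]
```

```bash
python3 - <<'E'
from h import *
from scipy.optimize import least_squares
from scipy.ndimage import map_coordinates
P={n:cv2.imread(f"/tmp/{n}0.png") for n in I}
for n in I: print(n,"cam",-I[n]["R"].T@I[n]["t"])
def circ(W,r0):
    f=lambda p:np.hypot(*(W-p[:2]).T)-p[2]
    return least_squares(f,[*W.mean(0),r0],loss="soft_l1",f_scale=.001).x
h,s,v=hsv(P["top"]);m=(h>=20)&(h<=36)&(s>130)&(v>140)
a=max(blobs(m,316,193,20),key=lambda a:a[0]);c=cv2.findContours(a[2].astype(np.uint8),0,1)[0][0][:,0]
W=np.array([plane("top",*p,.1)[:2] for p in c]);p=circ(W,.027);print("rim",p)
for n in I:
    g=P[n].max(2).astype(float)
    th=np.radians(np.arange(0,360,10))
    for r in(.0165,.0185):
        X=np.c_[p[0]+r*np.cos(th),p[1]+r*np.sin(th),np.full(36,.1)];q=proj(n,X)
        print(n,r,np.round(map_coordinates(g,[q[:,1],q[:,0]],order=1)).astype(int))
h,s,v=hsv(P["top"]);a=max(blobs((s<60)&(v>90),258,217,26),key=lambda a:a[0]);c=cv2.findContours(a[2].astype(np.uint8),0,1)[0][0][:,0]
W=np.array([plane("top",*q,.048)[:2] for q in c]);print("tub top",circ(W,.038))
h,s,v=hsv(P["scene"]);a=max(blobs((s<60)&(v>90),253,181,26),key=lambda a:a[0]);c=cv2.findContours(a[2].astype(np.uint8),0,1)[0][0][:,0]
c=c[c[:,1]<176];W=np.array([plane("scene",*q,.048)[:2] for q in c]);print("tub scene",circ(W,.038))
# scene big crop of rim for a look
x,y=184,168;t=cv2.resize(P["scene"][y-12:y+13,x-16:x+17],(400,300),interpolation=cv2.INTER_CUBIC)
x,y=317,191;u=cv2.resize(P["top"][y-12:y+13,x-16:x+17],(400,300),interpolation=cv2.INTER_CUBIC)
cv2.imwrite("pics/crop2.png",np.hstack([u,t]))
for n in I: print(n,proj(n,[[p[0],p[1],.1]]))
E
```

```text
scene cam [1.18167177 0.2235474  0.76062565]
top cam [ 0.41325978 -0.01742896  1.30819322]
rim [ 0.55141231 -0.22487934  0.02723871]
scene 0.0165 [168 176 179 179 181 176 175 180 182 183 182 184 185 177 157 129 119 145
 167 175 180 181 179 177 175 175 170 162 161 157 145 142 135 125 130 149]
scene 0.0185 [174 183 186 186 188 180 185 187 187 186 187 187 187 184 180 158 143 148
 176 185 186 188 188 184 183 183 176 172 176 178 178 169 150 135 130 155]
top 0.0165 [158 172 180 179 180 175 178 181 184 183 180 177 175 165 141  95  77 107
 142 163 172 174 175 173 173 172 169 168 168 169 164 153 122  93  92 124]
top 0.0185 [178 188 190 191 188 186 189 191 191 191 189 189 190 183 161 120 111 136
 168 183 186 189 188 185 184 185 185 184 186 184 182 172 147 114 119 149]
tub top [ 0.48005031 -0.05653439  0.03743916]
tub scene [ 0.48282374 -0.05581622  0.03736333]
scene [[182.29421161 160.40204116]]
top [[317.72137561 191.42006722]]
```

View pics/crop2.png

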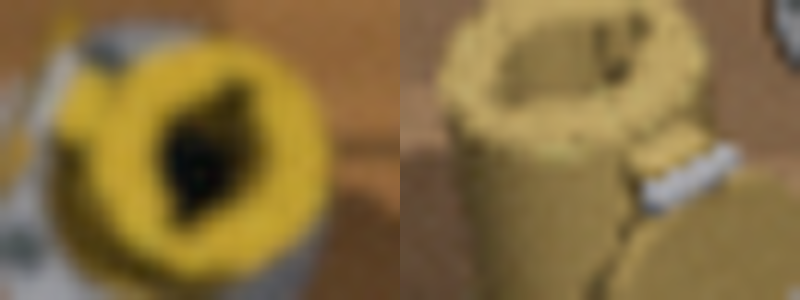

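The left view (top) shows the slots at crop (245,90) and (180,215). From that I get:
- **Valve:** axis about (0.551, -0.2255), slot yaw about -22.5°.
- **Key:** (0.508, 0.133), yaw about -21.5°.
- **Tub:** (0.481, -0.056).

Next I work out the moves.

```bash
cat >> h.py <<'E'
def go(p,yaw,ref=None):
    "delta to TCP p, tool y at yaw deg pointing down; from measured pose: shift units, turn units"
    s=get_state();R=Ro.from_rotvec(s["eef_rot"]);
    y=np.radians(yaw);Y=np.array([np.cos(y),np.sin(y),0]);Z=np.array([0,0,-1.]);T=Ro.from_matrix(np.c_[np.cross(Y,Z),Y,Z])
    print("shift",np.round(R.inv().apply(np.array(p)-s["position"])/.5,4),"turn",np.round((R.inv()*T).as_rotvec()/2/np.pi,4))
    print("t",s["t"],"pos",np.round(s["position"],4),"F",np.round(s["wrist_force"],1),"grip",round(s["grasp_force"],1),"open",round(s["opening"],4),"q",np.round(s["joint_pos"],2))
E
python3 -c "
from h import *
go([.508,.133,.214],68.5)"
```

```text
shift [ 1.0371e+00 -8.8450e-01  1.0000e-04] turn [-0.000e+00 -2.000e-04 -3.744e-01]
t 0.1 pos [ 0.211  -0.4804  0.2134] F [ 0.1 -1.2  0.3] grip 0.0 open 0.0877 q [-1.38  0.31  1.5  -0.    1.33 -0.22]
```

Emit:
step_arm(
  increments=[0.061,-0.052,0,0,0,0,0,0.061,-0.052,0,0,0,0,0,0.061,-0.052,0,0,0,0,0,0.061,-0.052,0,0,0,0,0,0.061,-0.052,0,0,0,0,0,0.061,-0.052,0,0,0,0,0,0.061,-0.052,0,0,0,0,0,0.061,-0.052,0,0,0,0,0],
)

```text
t: 0.77
position: [0.3511, -0.1902, 0.2139]
eef_rot: [-3.075, -0.645, -0.0]
wrist_force: [-0.1, -0.3, 0.3]
opening: 0.0882
grasp_force: 0.0
```

Emit:
step_arm(
  increments=[0.061,-0.052,0,0,0,0,0,0.061,-0.052,0,0,0,0,0,0.061,-0.052,0,0,0,0,0,0.061,-0.052,0,0,0,0,0,0.061,-0.052,0,0,0,0,0,0.061,-0.052,0,0,0,0,0,0.061,-0.052,0,0,0,0,0,0.061,-0.052,0,0,0,0,0],
)

```text
t: 1.43
position: [0.4909, 0.0986, 0.2137]
eef_rot: [-3.074, -0.646, 0.001]
wrist_force: [0.7, -1.6, 0.9]
opening: 0.0881
grasp_force: 0.0
```

Emit:
step_arm(
  increments=[0,0,0,0,0,-0.0195,0,0,0,0,0,0,-0.0195,0,0,0,0,0,0,-0.0195,0,0,0,0,0,0,-0.0195,0,0,0,0,0,0,-0.0195,0,0,0,0,0,0,-0.0195,0,0,0,0,0,0,-0.0195,0,0,0,0,0,0,-0.0195,0],
)

```text
t: 2.1
position: [0.4905, 0.0964, 0.2136]
eef_rot: [-2.402, -2.024, 0.001]
wrist_force: [-0.2, -0.3, 0.0]
opening: 0.088
grasp_force: 0.0
```

Emit:
step_arm(
  increments=[0,0,0,0,0,-0.0195,0,0,0,0,0,0,-0.0195,0,0,0,0,0,0,-0.0195,0,0,0,0,0,0,-0.0195,0,0,0,0,0,0,-0.0195,0,0,0,0,0,0,-0.0195,0,0,0,0,0,0,-0.0195,0,0,0,0,0,0,-0.0195,0],
)

```text
t: 2.77
position: [0.4905, 0.0964, 0.2136]
eef_rot: [-1.167, -2.916, 0.0]
wrist_force: [-1.1, 0.9, 0.6]
opening: 0.0883
grasp_force: 0.0
```

```bash
python3 -c "
from h import *
go([.508,.133,.112],68.5)"
```

```text
shift [0.025  0.0773 0.2032] turn [-0.0001 -0.0001 -0.0615]
t 2.7667 pos [0.4905 0.0964 0.2136] F [-1.1  0.9  0.6] grip 0.0 open 0.0883 q [-0.04  0.26  1.57  0.    1.31 -0.85]
```

Emit:
step_arm(
  increments=[0.0125,0.0386,0,0,0,0,0,0.0125,0.0386,0,0,0,0,0,0,0,0,0,0,-0.0154,0,0,0,0,0,0,-0.0154,0,0,0,0,0,0,-0.0154,0,0,0,0,0,0,-0.0153,0,0,0,0.03,0,0,0,0,0,0,0,0,0,0,0],
)

```text
t: 3.43
position: [0.5074, 0.1328, 0.1967]
eef_rot: [-0.594, -3.081, 0.001]
wrist_force: [-0.0, -0.5, -0.7]
opening: 0.0879
grasp_force: 0.0
```

```bash
python3 - <<'E'
from h import *
go([.508,.133,.112],68.5)
im=vision.camera("scene")[:,:,::-1];cv2.imwrite("pics/s2.png",cv2.resize(im[115:265,230:430],(800,600),interpolation=cv2.INTER_CUBIC))
E
```

```text
shift [-0.0016  0.001   0.1695] turn [-0.0002 -0.0006 -0.0009]
t 3.4333 pos [0.5074 0.1328 0.1967] F [-0.  -0.5 -0.7] grip 0.0 open 0.0879 q [ 0.03  0.33  1.52  0.    1.29 -1.16]
```

View pics/s2.png

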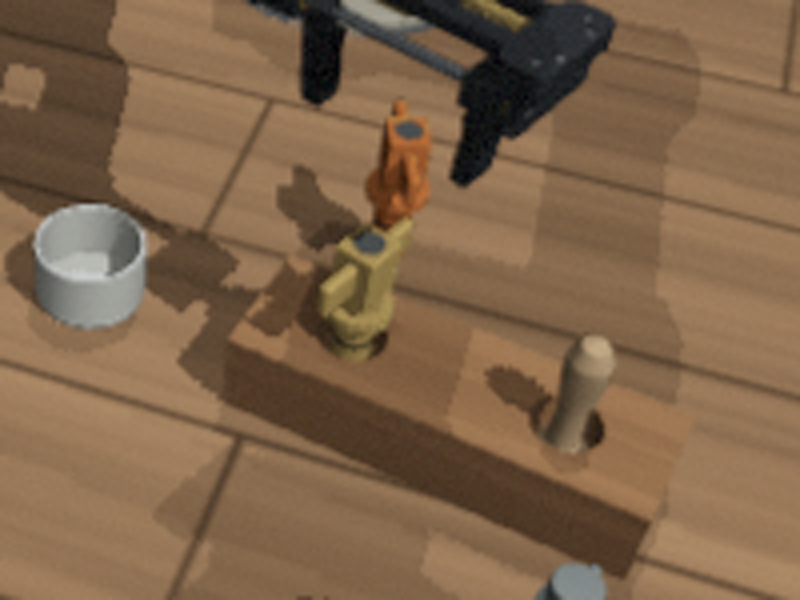

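The gripper's fingers, at crop (320,80) and (475,165), straddle the key's line, and the key head is at (370,245). I descend and close.

Emit:
step_arm(
  increments=[-0.0016,0.001,0.03,0,0,0,0,0,0,0.04,0,0,0,0,0,0,0.04,0,0,0,0,0,0,0.03,0,0,0,0,0,0,0.0295,0,0,0,0,0,0,0,0,0,0,0,0,0,0,0,0,0,80],
)

```text
t: 4.07
position: [0.5094, 0.133, 0.1145]
eef_rot: [-0.595, -3.084, 0.0]
wrist_force: [0.2, -0.2, 0.2]
opening: 0.0834
grasp_force: 0.0
```

Emit:
step_arm(
  increments=[0,0,0,0,0,0,140,0,0,0,0,0,0,200,0,0,0,0,0,0,230,0,0,0,0,0,0,255,0,0,0,0,0,0,255,0,0,0,0,0,0,255,0,0,0,0,0,0,255,0,0,0,0,0,0,255],
)

```text
t: 4.73
position: [0.5094, 0.133, 0.1142]
eef_rot: [-0.595, -3.085, 0.0]
wrist_force: [-0.4, 1.0, -0.7]
opening: 0.0303
grasp_force: 0.0
```

Emit:
step_arm(
  increments=[0,0,0,0,0,0,255,0,0,0,0,0,0,255,0,0,0,0,0,0,255,0,0,0,0,0,0,255],
)

```text
t: 5.07
position: [0.5094, 0.133, 0.1142]
eef_rot: [0.595, 3.085, -0.0]
wrist_force: [-0.0, 0.7, -0.4]
opening: 0.0035
grasp_force: 0.0
```

```bash
python3 -c "
from h import *
go([.508,.133,.112],68.5)"
```

```text
shift [ 0.0025 -0.0011  0.0044] turn [-0.      0.     -0.0009]
t 5.0667 pos [0.5094 0.133  0.1142] F [-0.   0.7 -0.4] grip 0.0 open 0.0035 q [ 0.03  0.42  1.63 -0.    1.1  -1.16]
```

The fingers closed on nothing, so I look.

```bash
python3 - <<'E'
from h import *
im=vision.camera("scene")[:,:,::-1].copy();cv2.imwrite("/tmp/s3.png",im);t=vision.camera("top")[:,:,::-1].copy();cv2.imwrite("/tmp/t3.png",t)
print(proj("scene",[[.5094,.133,.114]]),proj("top",[[.5094,.133,.114]]))
cv2.imwrite("pics/s3.png",np.hstack([cv2.resize(im[115:265,250:400],(400,400),interpolation=cv2.INTER_CUBIC),cv2.resize(t[130:280,120:270],(400,400),interpolation=cv2.INTER_CUBIC)]))
E
```

```text
[[320.63008592 182.75080033]] [[191.67197954 204.46953321]]
```

View pics/s3.png

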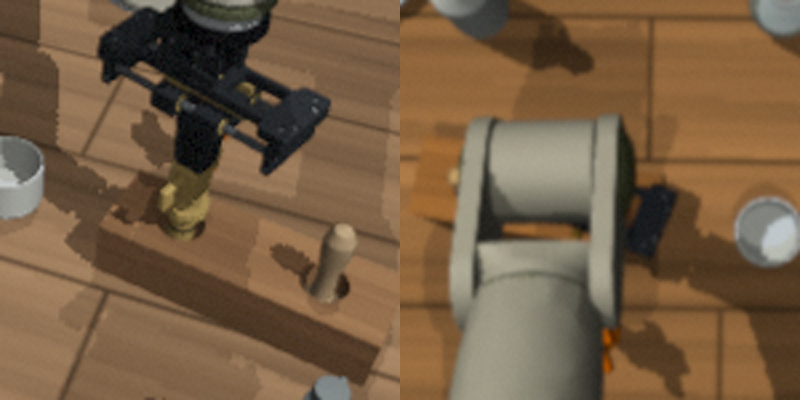

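```bash
python3 - <<'E'
from h import *
d=np.array([.367,.930,0])
for z in(.1857,.2,.215,.23): print(z,[np.round(proj("scene",np.array([.5074,.1328,z])+k*d*.05)[0],1) for k in(-1,1)])
for z in(.103,.12,.135,.15): print(z,np.round(proj("scene",[.5094,.133,z])[0],1))
a=cv2.imread("/tmp/s3.png")[135:205,280:365];b=cv2.imread("/tmp/scene0.png")[135:205,280:365]
cv2.imwrite("pics/s4.png",np.hstack([cv2.resize(x,(400,330),interpolation=cv2.INTER_CUBIC) for x in(a,b)]))
E
```

```text
0.1857 [array([307.6, 150.1]), array([343.2, 170.1])]
0.2 [array([308.3, 145.3]), array([344.3, 165.3])]
0.215 [array([309. , 140.2]), array([345.6, 160.2])]
0.23 [array([309.7, 135. ]), array([346.8, 154.9])]
0.103 [320. 186.]
0.12 [321. 181.]
0.135 [321.8 176.5]
0.15 [322.7 171.8]
```

View pics/s4.png

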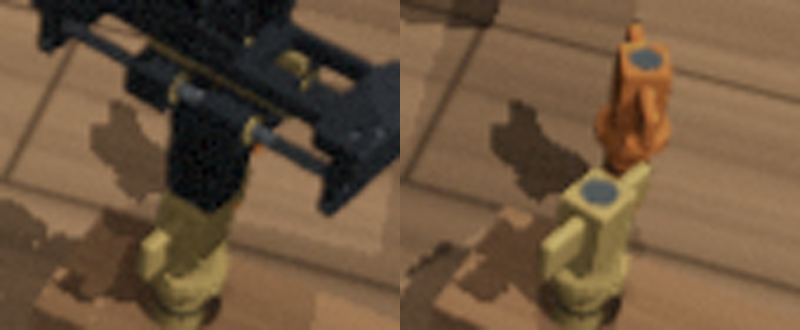

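```bash
python3 - <<'E'
from h import *
d=np.array([.367,.930,0]);e=np.array([.930,-.367,0])
for z in(.167,.2,.24):
  print(z,[np.round(proj("top",np.array([.5094,.133,z])-d*.0935+k*e*.0375)[0],1) for k in(-1,1)])
t=cv2.imread("/tmp/t3.png");m=(t.max(2)<62)
for a in blobs(m,216,212,20,30): ys,xs=np.nonzero(a[2]);print(a[0],a[1],xs.min(),xs.max(),ys.min(),ys.max(),cv2.minAreaRect(np.c_[xs,ys].astype(np.float32)), cv2.boxPoints(cv2.minAreaRect(np.c_[xs,ys].astype(np.float32))).round(1).tolist())
E
```

```text
0.167 [array([216. , 228.9]), array([226.7, 203. ])]
0.2 [array([215.1, 228.6]), array([226.1, 201.9])]
0.24 [array([214. , 228.2]), array([225.4, 200.6])]
594 [209.71212121 212.1010101 ] 200 223 192 232 ((211.63697814941406, 212.3013916015625), (22.169984817504883, 40.2316780090332), 2.12109637260437) [[199.8000030517578, 232.0], [201.3000030517578, 191.8000030517578], [223.5, 192.60000610351562], [222.0, 232.8000030517578]]
```

```bash
python3 - <<'E'
from h import *
d=np.array([.367,.930,0]);e=np.array([.930,-.367,0])
for z in(.167,.185,.2):
  for s in(-1,1): print(z,s,[np.round(proj("scene",np.array([.5094,.133,z])+s*d*.0935+k*e*.0375)[0],1) for k in(-1,1)])
im=cv2.imread("/tmp/s3.png");cv2.imwrite("pics/s5.png",cv2.resize(im[100:200,270:390],(800,600),interpolation=cv2.INTER_CUBIC))
E
```

```text
0.167 -1 [array([302. , 141.6]), array([282.5, 155.8])]
0.167 1 [array([367.2, 177.8]), array([348.6, 195.2])]
0.185 -1 [array([302.7, 135.8]), array([282.9, 149.9])]
0.185 1 [array([369. , 171.9]), array([350.2, 189.3])]
0.2 -1 [array([303.4, 130.9]), array([283.3, 145. ])]
0.2 1 [array([370.5, 166.9]), array([351.5, 184.3])]
```

View pics/s5.png

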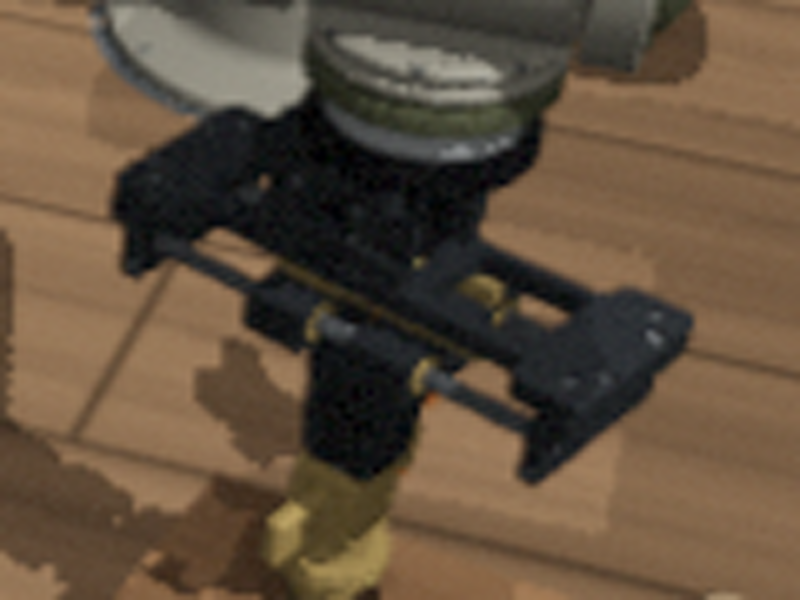

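The tips (crop (360,475)) and the body's end corner (530,480) both sit about 34 mm higher than the reported z says. xy agrees with the top view. So the fingers closed just above the head. I reopen and go about 33 mm lower; heights from here on are relative to the grasp.

Emit:
step_arm(
  increments=[0,0,-0.02,0,0,0,0,0,0,0,0,0,0,0,0,0,0,0,0,0,0,0,0,0,0,0,0,0,0,0,0,0,0,0,0,0,0,0,0,0,0,0,0,0,0,0,0,0,0,0,0,0,0,0,0,0],
)

```text
t: 5.83
position: [0.5093, 0.133, 0.1241]
eef_rot: [-0.595, -3.085, -0.0]
wrist_force: [-0.3, -0.6, -0.5]
opening: 0.0516
grasp_force: 0.0
```

Emit:
step_arm(
  increments=[0,0,0,0,0,0,0,0,0,0,0,0,0,0,0,0,0.02,0,0,0,0,0,0,0.02,0,0,0,0],
)

```text
t: 6.17
position: [0.5095, 0.133, 0.1036]
eef_rot: [0.595, 3.084, 0.0]
wrist_force: [-0.1, 0.4, -0.7]
opening: 0.0785
grasp_force: 0.0
```

Emit:
step_arm(
  increments=[0.0025,-0.001,0.015,0,0,0,0,0,0,0.015,0,0,0,0,0,0,0.014,0,0,0,0,0,0,0,0,0,0,0],
)

```text
t: 6.5
position: [0.5072, 0.133, 0.0805]
eef_rot: [-0.594, -3.082, 0.001]
wrist_force: [0.3, -0.3, -0.9]
opening: 0.0883
grasp_force: 0.0
```

Emit:
step_arm(
  increments=[0,0,0,0,0,0,255,0,0,0,0,0,0,255,0,0,0,0,0,0,255,0,0,0,0,0,0,255,0,0,0,0,0,0,255,0,0,0,0,0,0,255,0,0,0,0,0,0,255,0,0,0,0,0,0,255],
)

```text
t: 7.17
position: [0.508, 0.133, 0.0822]
eef_rot: [0.595, 3.085, 0.0]
wrist_force: [-0.6, -0.0, -0.2]
opening: 0.037
grasp_force: 0.0
```

Emit:
step_arm(
  increments=[0,0,0,0,0,0,255,0,0,0,0,0,0,255,0,0,0,0,0,0,255],
)

```text
t: 7.42
position: [0.508, 0.1329, 0.0822]
eef_rot: [-0.595, -3.085, 0.0]
wrist_force: [-0.1, -0.8, 0.8]
opening: 0.0282
grasp_force: 29.9
```

```bash
python3 -c "
from h import *
go([.508,.133,.082],68.5)"
```

```text
shift [0.     0.0002 0.0004] turn [-0.      0.     -0.0009]
t 7.4167 pos [0.508  0.1329 0.0822] F [-0.1 -0.8  0.8] grip 29.9 open 0.0282 q [ 0.03  0.46  1.66 -0.    1.02 -1.16]
```

The key is gripped: opening 28.2 mm, grip force 29.9 N. I lift it out.

Emit:
step_arm(
  increments=[0,0,-0.02,0,0,0,255,0,0,-0.03,0,0,0,255,0,0,-0.04,0,0,0,255,0,0,-0.04,0,0,0,255,0,0,-0.036,0,0,0,255,0,0,0,0,0,0,255],
)

```text
t: 7.92
position: [0.5093, 0.1332, 0.1687]
eef_rot: [0.594, 3.079, 0.002]
wrist_force: [0.0, 0.7, -3.0]
opening: 0.0277
grasp_force: 29.9
```

```bash
python3 -c "
from h import *
go([.481,-.056,.165],68.5)"
```

```text
shift [-0.088  -0.3724  0.0069] turn [ 0.0004  0.0008 -0.0009]
t 7.9167 pos [0.5093 0.1332 0.1687] F [ 0.   0.7 -3. ] grip 29.9 open 0.0277 q [ 0.03  0.35  1.57  0.    1.22 -1.16]
```

Emit:
step_arm(
  increments=[-0.014,-0.05,0,0,0,0,255,-0.015,-0.064,0,0,0,0,255,-0.015,-0.064,0,0,0,0,255,-0.015,-0.064,0,0,0,0,255,-0.015,-0.064,0,0,0,0,255,-0.014,-0.066,0,0,0,0,255,0,0,0,0,0,0,255,0,0,0,0,0,0,255],
)

```text
t: 8.58
position: [0.479, -0.057, 0.1643]
eef_rot: [-0.599, -3.082, -0.001]
wrist_force: [-0.9, -0.3, -3.9]
opening: 0.0279
grasp_force: 29.9
```

```bash
python3 - <<'E'
from h import *
go([.481,-.056,.0752],67.5)
im=vision.camera("scene")[:,:,::-1].copy();cv2.imwrite("/tmp/s6.png",im)
p=get_state()["position"]
print("foot pred",np.round(proj("scene",[p[0],p[1],p[2]-.0622]),1),"tub centre rim",np.round(proj("scene",[.481,-.056,.048]),1))
h,s,v=hsv(im);m=(h>=15)&(h<=36)&(s>80)
cv2.imwrite("pics/s6.png",cv2.resize(im[100:220,190:350],(800,600),interpolation=cv2.INTER_CUBIC))
E
```

```text
shift [-0.0032  0.0033  0.1782] turn [ 0.     -0.0003  0.0014]
t 8.5833 pos [ 0.479  -0.057   0.1643] F [-0.9 -0.3 -3.9] grip 29.9 open 0.0279 q [-0.36  0.27  1.69  0.    1.18 -1.55]
foot pred [[252.8 159.2]] tub centre rim [[252.4 174.7]]
```

View pics/s6.png

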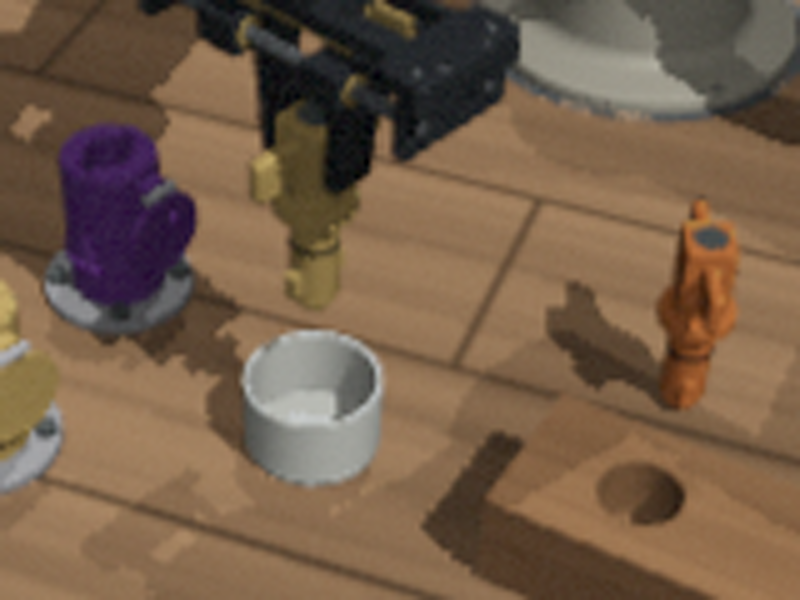

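The key hangs upright, its foot at crop (314,300), which matches the prediction of (252.8,159.2) in full-picture pixels. It stands over the tub, whose rim is centred at (313,380). I dip it.

Emit:
step_arm(
  increments=[0,0,0.03,0,0,0,255,0,0,0.04,0,0,0,255,0,0,0.035,0,0,0,255,0,0,0.025,0,0,0,255,0,0,0.02,0,0,0,255,0,0,0.015,0,0,0,255,0,0,0.013,0,0,0,255,0,0,0,0,0,0,255],
)

```text
t: 9.3
position: [0.4793, -0.0555, 0.0752]
eef_rot: [-0.594, -3.083, -0.001]
wrist_force: [0.1, 0.3, -4.1]
opening: 0.0278
grasp_force: 29.9
```

Emit:
step_arm(
  increments=[0,0,0,0,0,0,255,0,0,0,0,0,0,255,0,0,0,0,0,0,255],
)

```text
t: 9.55
position: [0.48, -0.0561, 0.0768]
eef_rot: [0.595, 3.084, -0.0]
wrist_force: [-0.3, -0.4, -4.3]
opening: 0.0275
grasp_force: 29.9
```

Emit:
step_arm(
  increments=[0,0,0.006,0,0,0,255,0,0,0,0,0,0,255,0,0,0,0,0,0,255,0,0,-0.02,0,0,0,255,0,0,-0.03,0,0,0,255,0,0,-0.045,0,0,0,255,0,0,-0.05,0,0,0,255,0,0,-0.05,0,0,0,255],
)

```text
t: 10.22
position: [0.4795, -0.0559, 0.1725]
eef_rot: [0.595, 3.085, -0.0]
wrist_force: [0.2, -0.2, -5.0]
opening: 0.0278
grasp_force: 29.9
```

Emit:
step_arm(
  increments=[0,0,-0.04,0,0,0,255,0,0,0,0,0,0,255,0,0,0,0,0,0,255],
)

```text
t: 10.47
position: [0.4798, -0.056, 0.1912]
eef_rot: [0.595, 3.083, -0.0]
wrist_force: [-0.8, -0.1, -4.3]
opening: 0.0279
grasp_force: 29.9
```

```bash
python3 - <<'E'
from h import *
go([.551,-.2255,.187],67.5)
E
```

```text
shift [-0.2582 -0.2617  0.0088] turn [0.     0.0003 0.0019]
t 10.4667 pos [ 0.4798 -0.056   0.1912] F [-0.8 -0.1 -4.3] grip 29.9 open 0.0279 q [-0.36  0.24  1.66 -0.    1.24 -1.55]
```

Emit:
step_arm(
  increments=[-0.03,-0.03,0,0,0,0,255,-0.045,-0.045,0,0,0,0,255,-0.05,-0.05,0,0,0,0,255,-0.05,-0.05,0,0,0,0,255,-0.048,-0.05,0,0,0,0,255,-0.035,-0.037,0,0,0,0.0019,255,0,0,0,0,0,0,255,0,0,0,0,0,0,255],
)

```text
t: 11.13
position: [0.5501, -0.2261, 0.1882]
eef_rot: [-0.615, -3.077, -0.003]
wrist_force: [-0.4, 0.5, -3.8]
opening: 0.0276
grasp_force: 29.9
```

```bash
python3 - <<'E'
from h import *
go([.551,-.2255,.187],67.5)
p=get_state()["position"]
im=vision.camera("scene")[:,:,::-1].copy();cv2.imwrite("/tmp/s7.png",im)
t=vision.camera("top")[:,:,::-1].copy();cv2.imwrite("/tmp/t7.png",t)
f=np.array([p[0],p[1],p[2]-.0622])
print("foot pred",np.round(proj("scene",f),1),"collar",np.round(proj("scene",f+[0,0,.066]),1),"mouth",np.round(proj("scene",[.551,-.2255,.1]),1),"base",np.round(proj("scene",[.551,-.2255,0]),1))
h,s,v=hsv(im)
u=int(proj("scene",f)[0,0])
for row in range(100,205,3):
    x=np.arange(u-22,u+23);mm=(h[row,x]>=17)&(h[row,x]<=36)&(s[row,x]>85)
    print(row,"".join("#" if a else "." for a in mm))
print("u0",u-22)
c=lambda im,x,y:cv2.resize(im[y-40:y+40,x-30:x+30],(450,600),interpolation=cv2.INTER_CUBIC)
cv2.imwrite("pics/s7.png",c(im,u,int(proj("scene",f)[0,1])+8))
E
```

```text
shift [-0.0013  0.0018  0.0024] turn [ 0.0001 -0.0006 -0.0003]
t 11.1333 pos [ 0.5501 -0.2261  0.1882] F [-0.4  0.5 -3.8] grip 29.9 open 0.0276 q [-0.59  0.49  1.31  0.    1.35 -1.76]
foot pred [[180.9 152.3]] collar [[177.4 131.5]] mouth [[182.2 160.2]] base [[186.7 187.3]]
100 #............................................
103 .............................................
106 ................###..........................
109 ...............##............................
112 ................##...........................
115 ........#####................................
118 .........#########...........................
121 .......############..........................
124 ..#################..........................
127 ..##################.......#.................
130 ...#######.##########.#######................
133 ...........##################................
136 ............###############..................
139 ................##########...................
142 .................############................
145 ................#############................
148 ...............#####
[... 232 characters left out ...]
...........#######################.........
166 .............#######################.........
169 ..............####################...........
172 ...............###############.....########..
175 ...............#############################.
178 ................###########################..
181 ................##########################...
184 .................#######################.....
187 ..................###################........
190 ....................###############..........
193 .............................................
196 .............................................
199 .............................................
202 .............................................
u0 158
```

View pics/s7.png

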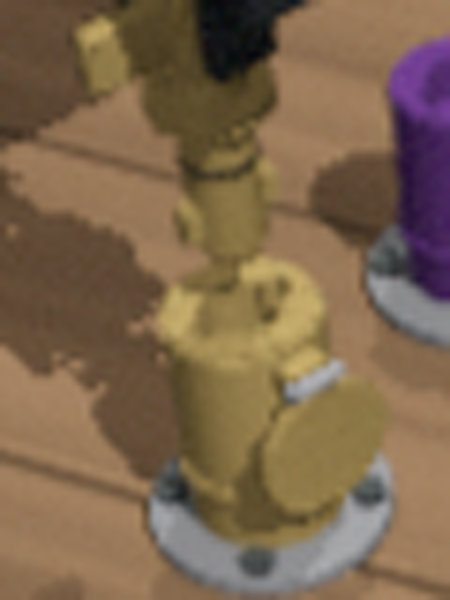

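The key's stem axis (crop (228,240)) is over the valve mouth (crop (243,305)). Measured against the projections, both agree to under 1 mm sideways. I descend in stages, watching the force.

Emit:
step_arm(
  increments=[-0.0013,0.0018,0.015,0,0,0,255,0,0,0.02,0,0,0,255,0,0,0.02,0,0,0,255,0,0,0.011,0,0,0,255,0,0,0,0,0,0,255,0,0,0,0,0,0,255],
)

```text
t: 11.73
position: [0.5515, -0.2248, 0.1573]
eef_rot: [-0.613, -3.08, -0.001]
wrist_force: [-0.9, 0.3, -4.0]
opening: 0.0278
grasp_force: 29.9
```

```bash
python3 - <<'E'
from h import *
go([.551,-.2255,.1412],67.5)
print(get_state()["ft_torque"])
E
```

```text
shift [ 0.0004 -0.0018  0.0322] turn [ 0.     -0.0001 -0.    ]
t 11.7333 pos [ 0.5515 -0.2248  0.1573] F [-0.9  0.3 -4. ] grip 29.9 open 0.0278 q [-0.58  0.51  1.35  0.    1.27 -1.76]
[ 0.03481629 -0.15967458  0.04270378]
```

Emit:
step_arm(
  increments=[0,-0.0016,0.006,0,0,0,255,0,0,0.006,0,0,0,255,0,0,0.004,0,0,0,255,0,0,0,0,0,0,255,0,0,0,0,0,0,255],
)

```text
t: 12.15
position: [0.5513, -0.2257, 0.1496]
eef_rot: [-0.613, -3.081, -0.0]
wrist_force: [-1.5, -0.8, -3.5]
opening: 0.0279
grasp_force: 29.9
```

Emit:
step_arm(
  increments=[0,0,0.006,0,0,0,255,0,0,0.006,0,0,0,255,0,0,0,0,0,0,255,0,0,0,0,0,0,255],
)

```text
t: 12.48
position: [0.5513, -0.2256, 0.1434]
eef_rot: [-0.613, -3.081, -0.0]
wrist_force: [0.3, -0.1, -3.6]
opening: 0.0278
grasp_force: 29.9
```

The lugs are 9 mm below the rim with no contact force. I continue down.

Emit:
step_arm(
  increments=[0,0,0.012,0,0,0,255,0,0,0.014,0,0,0,255,0,0,0.012,0,0,0,255,0,0,0,0,0,0,255,0,0,0,0,0,0,255],
)

```text
t: 12.9
position: [0.5512, -0.2257, 0.1241]
eef_rot: [-0.613, -3.08, -0.001]
wrist_force: [0.7, -0.2, -4.1]
opening: 0.0279
grasp_force: 29.9
```

Emit:
step_arm(
  increments=[0,0,0.01,0,0,0,255,0,0,0.01,0,0,0,255,0,0,0.008,0,0,0,255,0,0,0,0,0,0,255,0,0,0,0,0,0,255],
)

```text
t: 13.32
position: [0.5521, -0.2261, 0.112]
eef_rot: [0.613, 3.078, -0.001]
wrist_force: [-1.9, 0.9, 7.0]
opening: 0.0281
grasp_force: 29.9
```

Emit:
step_arm(
  increments=[0,0,0.008,0,0,0,255,0,0,0.008,0,0,0,255,0,0,0,0,0,0,255,0,0,0,0,0,0,255],
)

```text
t: 13.65
position: [0.5522, -0.2262, 0.1043]
eef_rot: [0.613, 3.078, -0.002]
wrist_force: [-0.8, 0.7, 8.6]
opening: 0.0279
grasp_force: 29.9
```

Emit:
step_arm(
  increments=[0,0,0.004,0,0,0,255,0,0,0.004,0,0,0,255,0,0,0,0,0,0,255,0,0,0,0,0,0,255],
)

```text
t: 13.98
position: [0.5522, -0.2262, 0.1005]
eef_rot: [0.613, 3.078, -0.002]
wrist_force: [-1.2, 1.4, 10.0]
opening: 0.0282
grasp_force: 29.9
```

Emit:
step_arm(
  increments=[0,0,0.004,0,0,0,255,0,0,0,0,0,0,255,0,0,0,0,0,0,255],
)

```text
t: 14.23
position: [0.5525, -0.2266, 0.1002]
eef_rot: [0.612, 3.077, -0.004]
wrist_force: [-5.0, 2.3, 20.8]
opening: 0.0279
grasp_force: 30.0
```

The key is home: the force rose sharply at the predicted height. I check that it holds steady.

Emit:
step_arm(
  increments=[0,0,0,0,0,0,255,0,0,0,0,0,0,255,0,0,0,0,0,0,255,0,0,0,0,0,0,255,0,0,0,0,0,0,255,0,0,0,0,0,0,255],
)

```text
t: 14.73
position: [0.5525, -0.2265, 0.1002]
eef_rot: [0.612, 3.076, -0.004]
wrist_force: [-5.0, 2.2, 20.0]
opening: 0.0275
grasp_force: 30.0
```

```bash
python3 - <<'E'
from h import *
go([.551,-.2255,.1002],67.5)
im=vision.camera("scene")[:,:,::-1].copy()
h,s,v=hsv(im);w=(s<60)&(v>90)
a=max(blobs(w,253,181,26),key=lambda a:a[0]);print("tub",a[0],a[1])
go([.551,-.2255,.1002],67.5)
E
```

```text
shift [ 0.0036  0.0007 -0.0001] turn [-0.0002  0.0008  0.    ]
t 14.7333 pos [ 0.5525 -0.2265  0.1002] F [-5.   2.2 20. ] grip 30.0 open 0.0275 q [-0.58  0.57  1.42 -0.    1.15 -1.76]
tub 711 [252.30801688 180.9718706 ]
shift [ 0.0036  0.0008 -0.0001] turn [-0.0002  0.0008  0.    ]
t 14.7833 pos [ 0.5525 -0.2265  0.1002] F [-4.7  2.  20.2] grip 30.0 open 0.0274 q [-0.58  0.57  1.42 -0.    1.15 -1.76]
```

The pose is steady and the tub has not moved, so I hand it in.

```bash
python3 -c "
from bench import workorder
print(workorder.job_done())"
```

```text
the job is handed in; nothing more can be done
None
```

I handed the job in with the brass key greased and held pressed home in the brass valve at about 20 N, after about 15 s of the 58 s; the hand-in returned no verdict, the tub had not moved, and I did not re-measure the tamper, vase, pot or spray bottle.

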